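# Fit the clamp knob and hold the drawing board at the mark

## Robot

A 7-joint arm with a two-finger parallel gripper is mounted at the origin on the work surface. World frame = base frame: x ahead of the robot, y to its left, z up, the work surface at z = 0. Lengths are in m, angles in rad, forces in N, time in s.
With the tool pointing down it reaches from about 0.35 to 0.9 m from the base axis. Payload 8.1 kg.
Tool frame: the origin (TCP) lies midway between the tips of the shut fingers; the grasp point (between the pads) lies 19 mm behind it; z points along the fingers, y is the line along which they close (so a half turn about z gives the same grasp; the last joint's range is limited). The gripper opens to 92 mm and grips with 3 to 60 N. Pads are 19 mm wide; open, the fingers measure 130 mm over their backs; the gripper's body (75 mm by 190 mm) begins 47 mm behind the grasp point.
Start: joints at [1.157, 0.434, 0.025, 1.573, -0.012, 1.134, -0.075], TCP at [0.191, -0.595, 0.227] pointing down, gripper open.
Joint ranges: [-2.62, 2.62], [-0.44, 2.09], [-1.27, 1.32], [0.08, 2.57], [-1.32, 4.46], [0.12, 2], [-2.74, 2.74]. Speed limits (rad/s): [2.22, 2.22, 3.01, 3.01, 3.14, 3.14, 3.14].

## Interface

Orientations are given as a rotation vector (axis times angle).
In Python, from cell import arm gives the robot as it stands.
- The arm moves only by the tool move_arm, never from a script. Its argument "motion" is a list of rows, each an object of numbers: "tx", "ty", "tz": the shift along the tool's x, y, z normalised to -1 to 1, where 1 is 1000 mm; "twist": the turn about the tool's z normalised to -1 to 1, where 1 is pi/2 rad. In form: [{"tx": .., "ty": .., "tz": .., "twist": ..}, ...]. A call has 1 to 12 rows; each row shifts and turns the commanded pose from where the row before left it, along the tool's axes as they then stand; what a row does not reach is not made up. A row lasts 1/10 s, in which the tool goes at most 50 mm and 8.59 degrees, less where a joint would pass 70% of its speed; a pose out of reach is approached as far as the arm can. A call with a number of a shift or a turn outside -1 to 1 is refused whole. A call with a gripper value outside its range is refused whole. "gripper" is the gripper's target within -1 to 1 (shut at 1, half-way at 0, fully open at -1), set as the call begins (left out, the last holds). The fingers move at their own pace and stop on an object; "squeeze" is the grip in N (left out, the last holds). Time passes only in rows, so rows that do not move let the fingers close. It gives the time, the measured TCP pose, the force, the opening and the grip force at its end, in the units of the state.
- arm.observe(): the state, without advancing time (a new reading comes with each control period).
- arm.get_image(name): name is "side" or "top" or "wrist"; returns the picture (400x640x3 uint8, red, green, blue); there is no depth.
- arm.calibration(name): a dict with "K" (3x3 intrinsics, pixels), "T" (4x4, takes a point from camera to world coordinates). Camera axes: x right, y down, z forward; pixel columns grow to the right and rows downward; lengths in m; the calibration is good to about 2 mm. A picture is of the moment at which its call begins: read the wrist's pose just before it. calibration takes no time and is no camera call; for the wrist camera it gives the pose at the moment of the call.
- arm.sign_off(): hands the job in; it is judged then, once.
Trained networks look in the newest picture that a camera, given by its name, has taken for a name from the list of things; names that differ only in an ending like _2 or _b are one class to them, and where a whole thing is asked for, a point or a joint stands for the part that bears it (a point fixed in the world has none). Each returns a list of dicts, best first, with "conf" (0 to 1); they miss things now and then, are a little off and sometimes report something else, mostly with a low value. They report only what shows in the picture. A call takes as long as a camera call. They do not tell look-alikes from the thing itself.
- arm.look_for(camera, query): "point" ([column, row] as shares, 0 to 1, of the picture: columns of its width, rows of its height, amid what is visible of it).
- arm.regions_of(camera, query): "region" (400x640 bool, what is visible of it) and "point" ([column, row] as shares, 0 to 1, of the picture: columns of its width, rows of its height, amid what is visible of it).
- arm.place_of(camera, query): "point" ([column, row] as shares, 0 to 1, of the picture: columns of its width, rows of its height: a listed point, or the origin of a listed thing).
The state is a dict: "clock": time; "joints": joint angles; "dq": joint speeds; "joint_efforts": joint torques, N m; "position": TCP position; "ee_rot": TCP orientation; "force": force on the tool from outside, world axes, zero at the start; "ft_torque": the same for the moment, N m; "width": opening from 0.0 (shut) to 1.0 (fully open); "gripper_force": force on a finger pad.
Only numpy, scipy, OpenCV 4.12 (cv2) and the standard library are available. Lean on these libraries where they do the work, as an engineer would, in place of code of your own. Each camera call takes 0.05 s, during which the arm holds its last target. There are 200 camera calls.

## Task

Push the loose brass clamp knob fully home onto the square shaft beside the table easel and let go of it. Then swing the hinged drawing board up until its red pointer lines up with the orange marker clip on the arc, and finish while still holding the board steady there with the gripper, so that I can tighten the clamp (it falls shut if let go). Leave the clip where it is, and do not disturb the oil cup, the jar or the tin.

Things in the scene. Friction and masses are not known exactly. Their poses are not given: they have to be found in the camera images.
- easel: Wooden table easel, fixed to the table. Low frame 22 mm high, about 270 mm (its x) by 400 mm (its y). Origin: on the table, under the middle of the board. x points across the board to its hinge (away from the robot), y to the side of the brass arc, z up; the clamp block with the square shaft is on the -y side. The arc and its strut, at y = 157 mm, rise to 230 mm above the table.
- shaft_foot (a point): Foot of the square steel shaft, its centre on top of the dark 50 mm square clamp block, 34 mm above the table, at (-10, -190, 34) mm in the easel's frame; axes as the easel's. The fixed shaft, 16 x 16 mm, sides parallel to x and y, stands straight up 24 mm (tip 58 mm above the table); its last 4 mm taper to 11 mm square. The board's edge is 65 mm off in +y.
- knob: Loose brass clamp knob: a bar 80 (x) x 32 (y) x 34 mm high, 0.1 to 0.2 kg, with a 19 mm square hole straight down through its middle, sides parallel to the bar's. Origin: centre of its underside. It lies flat on the table left or right of the easel and fits the shaft at any quarter turn. Fully home its underside rests on the clamp block, its top 68 mm above the table.
- board: Hinged plywood drawing board (200 mm hinge to free edge, 250 wide, 12 thick, 0.5 to 0.9 kg) with a colourful sketch; starts shut and level. Origin: middle of the hinge line, at (110, 0, 34) mm in the easel's frame. x: free edge to hinge, y: the easel's y, z: out of the sketch face. Swings about +y from 0 to 1.3 rad, the free edge near the robot rising; falls shut if let go.
- board_handle (a point): Middle of the board's handle: a round steel bar 12 mm thick along the board's y, 100 mm clear between its two end posts, at (-212, 0, 52) mm in the board's frame: 40 mm above the sketch face, 12 mm outside the free edge. It turns with the board.
- board_pointer (a point): End of the red pointer on the board's +y edge near the free edge, at (-195, 145, 6) mm in the board's frame.
- marker: Orange marker clip on the brass arc beside the board, somewhere at 0.5 to 0.95 rad; leave it there. Origin on the hinge line at (110, 157, 34) mm in the easel's frame. Its axes are those the board has when the pointer is exactly at the mark: the wanted board angle is the marker's rotation about y relative to the easel.
- marker_mid (a point): Middle of the orange clip (34 mm radially, 20 mm wide, 14 mm along the arc), 195 mm from the hinge line; at (-195, 0, 6) mm in the marker's frame. When the board is right, the tip of the red pointer is level with this point, 12 mm to its -y side.
- dipper: Bystander, to be left alone: small open aluminium oil cup, 64 mm across, 42 mm high, on the side of the easel where the knob is not. Origin: centre of its underside.
- paint_tin: Bystander, to be left alone: tin with a yellow label, 70 mm across, 70 mm high, in front of the easel to the right. Origin: centre of its underside.
- varnish_jar: Bystander, to be left alone: lidded glass jar with a brown label, 70 mm across, 75 mm high, in front of the easel to the left. Origin: centre of its underside.
There are look-alikes about, which are no part of the job. Of the things like the knob, leave any that is black; of the rest the larger one is meant.

How it is judged:
By the outcome, as a careful person would: the job done as asked, in the order asked, and still so for the second after the job is handed in, while the arm keeps its last pose, push and grip.
It also fails if it takes over 69 s, if anything falls off the work surface, if the arm or the gripper's body presses on something with over 40 N, if the wrist force passes 120 N, or if a joint passes its speed limit or range.

## Working session

There is one attempt and no reset: what is moved stays moved. The work goes in short steps, Python scripts to look and compute and a tool call to move; the robot and the scene stay as the last step left them, time stands still between calls to the robot, and variables do not carry over. Pictures are saved under pics/ and viewed, at most 10 in all, crops included, and the job is handed in when it is done.

Besides the shell and the picture viewer there is one more tool, called after "Request:" as name(argument=value, ...) on one line, values as JSON. move_arm: Moves the arm, as the interface text tells. Scaled input: -1 to 1 covers 1000 mm each way for a shift and pi/2 rad each way for a turn. Its arguments: {"type":"object","properties":{"motion":{"type":"array","items":{"type":"object","properties":{"tx":{"type":"number"},"ty":{"type":"number"},"tz":{"type":"number"},"twist":{"type":"number"}}}},"gripper":{"type":"number"},"squeeze":{"type":"number"}},"required":["motion"]}

```bash
mkdir -p pics
cat > h.py <<'E'
import numpy as np, cv2
from scipy.spatial.transform import Rotation as R
from cell import arm
def snap(c):
    im=arm.get_image(c); return im
def save(im,n): cv2.imwrite('pics/'+n,cv2.cvtColor(im,cv2.COLOR_RGB2BGR))
def ray(c,pt,share=True):
    k=arm.calibration(c);K=np.array(k['K']);T=np.array(k['T'])
    u=np.array(pt,float)*([640,400] if share else [1,1])
    d=T[:3,:3]@np.linalg.solve(K,[u[0],u[1],1]); return T[:3,3],d
def atz(c,pt,z,share=True):
    o,d=ray(c,pt,share); return o+d*(z-o[2])/d[2]
def proj(c,P):
    k=arm.calibration(c);K=np.array(k['K']);T=np.linalg.inv(np.array(k['T']))
    q=K@(T[:3,:3]@np.array(P).reshape(-1,3).T+T[:3,3:]); return (q[:2]/q[2]).T
E
python3 - <<'E'
from h import *
np.set_printoptions(precision=4,suppress=True)
a=snap('top');b=snap('side');save(a,'t0.png');save(b,'s0.png')
for c in('top','side'):
    print(c,arm.calibration(c)['T'])
    for q in ['shaft_foot','knob','board_handle','board_pointer','marker_mid','board','easel','dipper','marker']:
        print(q,[(np.round(np.array(r['point'])*[640,400],1),round(r['conf'],2)) for r in arm.place_of(c,q)][:4])
print(arm.observe())
E
```

```text
top [[ 0.0232 -0.9832  0.181   0.3418]
 [-0.9997 -0.0248 -0.0069  0.0637]
 [ 0.0113 -0.1808 -0.9835  1.1587]
 [ 0.      0.      0.      1.    ]]
shaft_foot [(array([377.6, 186.5]), 0.76)]
knob [(array([200.2, 176.9]), 0.56), (array([155.5, 214.4]), 0.55)]
board_handle [(array([314.8, 215.5]), 0.69)]
board_pointer [(array([258.8, 213.7]), 0.94)]
marker_mid [(array([244.4, 177.3]), 0.59)]
board [(array([311.6, 147. ]), 0.85)]
easel [(array([310.8, 188.1]), 0.88)]
dipper [(array([482.7, 212.9]), 0.94)]
marker []
side [[-0.8132 -0.3777  0.4427  0.049 ]
 [-0.5817  0.5515 -0.5979  0.7342]
 [-0.0183 -0.7437 -0.6682  0.8316]
 [ 0.      0.      0.      1.    ]]
shaft_foot [(array([337.1, 183.7]), 0.67)]
knob [(array([215.1, 287. ]), 0.97), (array([253.3, 317.7]), 0.65), (array([212.2, 346. ]), 0.63)]
board_handle [(array([330. , 210.2]), 0.74)]
board_pointer [(array([294.5, 256. ]), 0.96)]
marker_mid [(array([264.9, 203.9]), 0.49)]
board [(array([273.3, 198.4]), 0.72)]
easel [(array([298.7, 224.4]), 0.9)]
dipper [(array([390.2, 147.8]), 0.77), (array([263.6, 206. ]), 0.34)]
marker []
{'clock': 1.0, 'joints': array([ 1.1574,  0.4345,  0.025 ,  1.5732, -0.0116,  1.134 , -0.0751]), 'dq': array([-0.0005,  0.0002,  0.0013,  0.0019, -0.0003,  0.0005, -0.0018]), 'joint_efforts': array([ -0.0003, -66.7674,   0.9842, -31.4822,  -0.0606,   0.0328,
         0.    ]), 'position': array([ 0.1911, -0.5951,  0.2267]), 'ee_rot': array([ 3.1037,  0.486 , -0.    ]), 'force': array([-0.6594, -0.0302, -1.222 ]), 'ft_torque': array([ 0.0194,  0.0593, -0.0125]), 'gripper_force': 0.0, 'width': 0.9991022391278928}
```

View pics/t0.png

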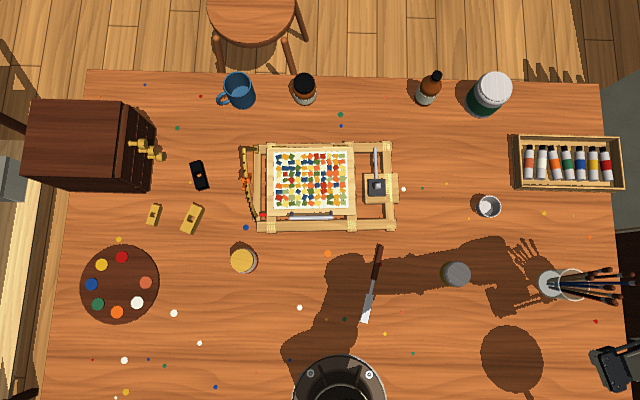

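View pics/s0.png

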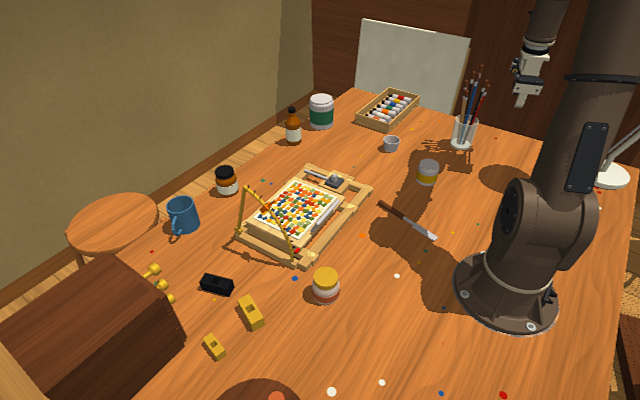

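The top view shows the larger brass knob at about (192,219), the small one at (153,215), the black one at (199,175), and the shaft block at (377,187). The side view puts the large knob at (251,313). Next I'll fit the easel, knob and marker poses.

```bash
cat > m.py <<'E'
from h import *
from scipy.optimize import least_squares
np.set_printoptions(precision=4,suppress=True)
E2=dict(shaft_foot=[-.01,-.19,.034],board_handle=[-.102,0,.086],board_pointer=[-.085,.145,.04],board=[.11,0,.034],easel=[0,0,0])
top=dict(shaft_foot=[377.6,186.5],board_handle=[314.8,215.5],board_pointer=[258.8,213.7],board=[311.6,147],easel=[310.8,188.1])
side=dict(shaft_foot=[337.1,183.7],board_handle=[330,210.2],board_pointer=[294.5,256],board=[273.3,198.4],easel=[298.7,224.4])
def W(p,P): 
    c,s=np.cos(p[2]),np.sin(p[2]);return np.array([p[0]+c*P[0]-s*P[1],p[1]+s*P[0]+c*P[1],P[2]])
def f(p): return np.concatenate([proj(c,W(p,E2[k]))[0]-d[k] for c,d in(('top',top),('side',side)) for k in d])
r=least_squares(f,[.55,.0,0],loss='soft_l1');p=r.x
E
python3 - <<'E'
from m import *
print(p,f(p).reshape(2,-1,2))
print('shaft',W(p,E2['shaft_foot']))
def mk(a): # marker_mid world
    x,z=-.195,.006
    return W(p,[.11+np.cos(a)*x+np.sin(a)*z,.157,.034-np.sin(a)*x+np.cos(a)*z])
for a in np.arange(.5,.96,.05): print(round(a,2),proj('top',mk(a)),proj('side',mk(a)))
for c in('top','side'):
    im=snap(c)
    for z in arm.regions_of(c,'knob')[:4]:
        m=z['region'];y,x=np.nonzero(m)
        rr=cv2.minAreaRect(np.c_[x,y].astype(np.float32))
        b=[atz(c,q,.034 if c=='top' else .017,False)[:2] for q in cv2.boxPoints(rr)]
        print(c,round(z['conf'],2),m.sum(),rr,im[m].mean(0),np.round(b,3).tolist())
    hsv=cv2.cvtColor(im,cv2.COLOR_RGB2HSV)
    for u,v in proj(c,[mk(a) for a in(.6,.8)]).astype(int): pass
    cr=im[130:250,225:275] if c=='top' else im[170:275,225:310]
    save(cv2.resize(cr,None,fx=5,fy=5,interpolation=cv2.INTER_CUBIC),c+'c.png')
import cv2
A=cv2.imread('pics/topc.png');B=cv2.imread('pics/sidec.png')
C=np.zeros((600,700,3),np.uint8);C[:,:250]=A;C[:525,260:685]=B;cv2.imwrite('pics/c1.png',C)
E
```

```text
[0.5906 0.0911 0.0312] [[[ 0.0059  1.1916]
  [-3.6724  1.9396]
  [ 1.0187  0.3043]
  [-0.3255  0.8197]
  [ 0.7825 -0.9585]]

 [[-1.6875 -3.5841]
  [-1.852   1.6566]
  [-0.1458 -3.4617]
  [-1.0569  0.5163]
  [ 1.9763 -4.822 ]]]
shaft [ 0.5865 -0.0991  0.034 ]
0.5 [[250.2374 198.6585]] [[281.1425 227.7813]]
0.55 [[249.7473 196.1093]] [[279.296  224.7574]]
0.6 [[249.2722 193.3885]] [[277.3208 221.7251]]
0.65 [[248.814  190.5022]] [[275.2228 218.6953]]
0.7 [[248.3747 187.4575]] [[273.0088 215.679 ]]
0.75 [[247.9562 184.2627]] [[270.6859 212.6874]]
0.8 [[247.5605 180.9269]] [[268.262  209.7317]]
0.85 [[247.1894 177.4605]] [[265.7457 206.823 ]]
0.9 [[246.8446 173.8745]] [[263.1458 203.9721]]
0.95 [[246.5279 170.181 ]] [[260.4719 201.1898]]
top 0.91 384 ((198.78846740722656, 175.44229125976562), (29.417417526245117, 13.924243927001953), 78.69007110595703) [25.974  21.1536 19.0417] [[0.647, 0.446], [0.657, 0.407], [0.572, 0.384], [0.563, 0.423]]
top 0.81 379 ((192.0, 219.00003051757812), (14.310833930969238, 28.621667861938477), 26.56505012512207) [181.4881 140.4169  58.7784] [[0.455, 0.458]
[... 174 characters left out ...]
30.4236  55.3974] [[0.468, 0.553], [0.524, 0.542], [0.515, 0.511], [0.459, 0.522]]
side 0.72 327 ((213.64041137695312, 345.996826171875), (27.296476364135742, 12.58109188079834), 51.8427734375) [190.1804 143.3486  40.1682] [[0.533, 0.548], [0.529, 0.521], [0.458, 0.535], [0.463, 0.56]]
side 0.58 518 ((250.2480926513672, 311.9717712402344), (35.49140930175781, 15.46411418914795), 59.534454345703125) [188.471  143.3571  39.4266] [[0.541, 0.428], [0.53, 0.392], [0.435, 0.43], [0.447, 0.463]]
side 0.57 534 ((216.38462829589844, 284.5769348144531), (33.9280891418457, 17.454336166381836), 11.309932708740234) [20.3521 20.6386 21.5243] [[0.642, 0.459], [0.677, 0.417], [0.587, 0.381], [0.557, 0.424]]
```

View pics/c1.png

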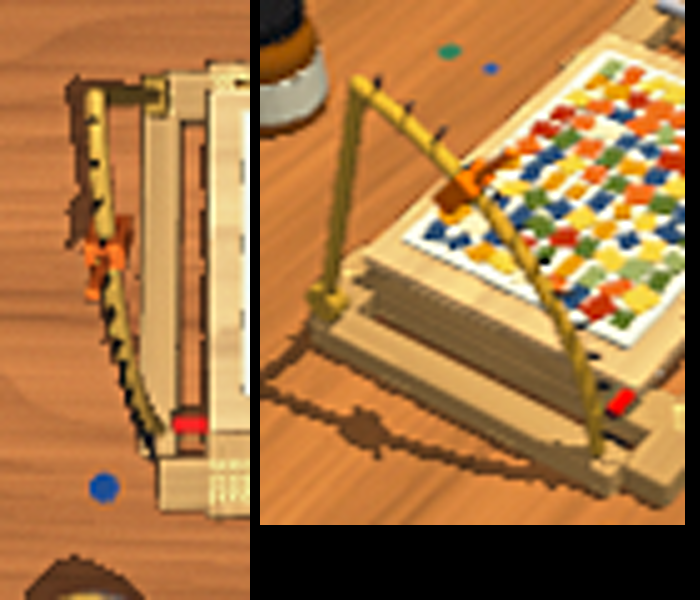

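The orange clip shows at about (246,181) in the top view and (267,208) in the side view, so the board angle is about 0.82 rad. The knob is near (0.483, 0.424) with its long axis at about -22°. I'll raise and twist first, then travel over.

Request:
move_arm(motion=[{"tz": -0.013, "twist": -0.09}, {"tz": -0.013, "twist": -0.09}, {"tz": -0.013, "twist": -0.09}, {"tz": -0.013, "twist": -0.09}, {"tz": -0.013, "twist": -0.09}, {"tz": -0.013, "twist": -0.09}, {"tz": -0.013, "twist": -0.09}, {"tz": -0.013, "twist": -0.09}, {"tz": -0.013, "twist": -0.09}, {"tz": -0.013, "twist": -0.09}, {"tz": -0.013, "twist": -0.09}, {"tz": -0.013, "twist": -0.09}])

```text
invalid input
```

Request:
move_arm(motion=[{"twist": -0.0935}, {"twist": -0.0935}, {"twist": -0.0935}, {"twist": -0.0935}, {"twist": -0.0935}, {}])

```text
invalid input
```

Request:
move_arm(motion=[{"tx": -0.0193, "ty": 0.0433}, {"tx": -0.0193, "ty": 0.0433}, {"tx": -0.0193, "ty": 0.0433}, {"tx": -0.0193, "ty": 0.0433}, {"tx": -0.0193, "ty": 0.0433}, {"tx": -0.0193, "ty": 0.0433}, {"tx": -0.0193, "ty": 0.0433}, {"tx": -0.0193, "ty": 0.0433}, {"tx": -0.0193, "ty": 0.0433}, {"tx": -0.0193, "ty": 0.0433}, {"tx": -0.0193, "ty": 0.0433}, {"tx": -0.0193, "ty": 0.0433}])

```text
invalid input
```

Request:
move_arm(motion=[{"tx": 0, "ty": 0, "tz": -0.013, "twist": -0.09}])

```text
clock: 1.3
position: [0.1909, -0.5941, 0.2382]
ee_rot: [-3.058, -0.705, 0.001]
force: [-0.2, -0.3, -0.1]
width: 0.998
gripper_force: 0.0
```

Request:
move_arm(motion=[{"tx": 0, "ty": 0, "tz": -0.013, "twist": -0.09}, {"tx": 0, "ty": 0, "tz": -0.013, "twist": -0.09}, {"tx": 0, "ty": 0, "tz": -0.013, "twist": -0.09}, {"tx": 0, "ty": 0, "tz": -0.013, "twist": -0.09}, {"tx": 0, "ty": 0, "tz": -0.013, "twist": -0.09}, {"tx": 0, "ty": 0, "tz": -0.013, "twist": -0.09}, {"tx": 0, "ty": 0, "tz": -0.013, "twist": -0.09}, {"tx": 0, "ty": 0, "tz": -0.013, "twist": -0.09}, {"tx": 0, "ty": 0, "tz": -0.013, "twist": -0.09}, {"tx": 0, "ty": 0, "tz": -0.013, "twist": -0.09}, {"tx": 0, "ty": 0, "tz": -0.013, "twist": -0.09}])

```text
clock: 2.4
position: [0.191, -0.595, 0.3833]
ee_rot: [-1.68, -2.654, 0.0]
force: [0.7, -0.1, -0.4]
width: 0.998
gripper_force: 0.0
```

Request:
move_arm(motion=[{"tx": 0, "ty": 0, "tz": 0, "twist": -0.0935}, {"tx": 0, "ty": 0, "tz": 0, "twist": -0.0935}, {"tx": 0, "ty": 0, "tz": 0, "twist": -0.0935}, {"tx": 0, "ty": 0, "tz": 0, "twist": -0.0935}, {"tx": 0, "ty": 0, "tz": 0, "twist": -0.0935}, {"tx": 0, "ty": 0, "tz": 0, "twist": 0}])

```text
clock: 3.0
position: [0.1909, -0.5951, 0.3826]
ee_rot: [0.621, 3.08, 0.0]
force: [0.4, 1.0, -0.8]
width: 1.003
gripper_force: 0.0
```

Request:
move_arm(motion=[{"tx": -0.0193, "ty": 0.0433, "tz": 0, "twist": 0}, {"tx": -0.0193, "ty": 0.0433, "tz": 0, "twist": 0}, {"tx": -0.0193, "ty": 0.0433, "tz": 0, "twist": 0}, {"tx": -0.0193, "ty": 0.0433, "tz": 0, "twist": 0}, {"tx": -0.0193, "ty": 0.0433, "tz": 0, "twist": 0}, {"tx": -0.0193, "ty": 0.0433, "tz": 0, "twist": 0}, {"tx": -0.0193, "ty": 0.0433, "tz": 0, "twist": 0}, {"tx": -0.0193, "ty": 0.0433, "tz": 0, "twist": 0}, {"tx": -0.0193, "ty": 0.0433, "tz": 0, "twist": 0}, {"tx": -0.0193, "ty": 0.0433, "tz": 0, "twist": 0}, {"tx": -0.0193, "ty": 0.0433, "tz": 0, "twist": 0}, {"tx": -0.0193, "ty": 0.0433, "tz": 0, "twist": 0}])

```text
clock: 4.2
position: [0.608, -0.2054, 0.3828]
ee_rot: [0.633, 3.077, -0.001]
force: [0.0, -1.0, -0.9]
width: 1.0
gripper_force: 0.0
```

Run:
```python
from m import *
snap('wrist')
for q,z in [('shaft_foot',.034),('board_handle',.086),('board_pointer',.04),('easel',0)]:
    print(q,[(np.array(r['point'])*[640,400],atz('wrist',r['point'],z),r['conf']) for r in arm.place_of('wrist',q)][:2],W(p,E2[q]))
print([(arm.observe()['joints'])])
```

```text
shaft_foot [(array([387.072, 109.48 ]), array([ 0.5925, -0.0912,  0.034 ]), 0.83)] [ 0.5865 -0.0991  0.034 ]
board_handle [(array([183.296, 158.8  ]), array([ 0.5403, -0.3768,  0.086 ]), 0.3)] [0.4886 0.0879 0.086 ]
board_pointer [] [0.5011 0.2334 0.04  ]
easel [(array([506.816,  54.8  ]), array([0.5884, 0.0929, 0.    ]), 0.88), (array([183.296, 159.4  ]), array([ 0.5382, -0.4214,  0.    ]), 0.62)] [0.5906 0.0911 0.    ]
[array([ 0.619 ,  0.4605, -0.6212,  1.2224,  0.2623,  1.5376,  1.2077])]
```

Request:
move_arm(motion=[{"tx": 0.0222, "ty": 0.0382, "tz": 0, "twist": 0}, {"tx": 0.0222, "ty": 0.0382, "tz": 0, "twist": 0}, {"tx": 0.0222, "ty": 0.0382, "tz": 0, "twist": 0}, {"tx": 0.0222, "ty": 0.0382, "tz": 0, "twist": 0}, {"tx": 0, "ty": 0, "tz": 0, "twist": 0}])

```text
clock: 4.95
position: [0.583, -0.0256, 0.3841]
ee_rot: [0.617, 3.079, 0.003]
force: [0.2, 0.0, 0.6]
width: 1.006
gripper_force: 0.0
```

Run:
```python
from m import *
save(snap('wrist'),'w1.png')
for q,z in [('shaft_foot',.034),('board_handle',.086),('board_pointer',.04),('easel',0),('board',.034)]:
    print(q,[(np.array(r['point'])*[640,400],atz('wrist',r['point'],z),r['conf']) for r in arm.place_of('wrist',q)][:2],W(p,E2[q]))
print([(arm.observe()['joints'])])
```

```text
shaft_foot [(array([578.304,  50.92 ]), array([0.5964, 0.3423, 0.034 ]), 0.64), (array([280.704, 172.68 ]), array([ 0.5916, -0.1064,  0.034 ]), 0.56)] [ 0.5865 -0.0991  0.034 ]
board_handle [(array([377.92,  50.72]), array([0.4916, 0.0783, 0.086 ]), 0.97)] [0.4886 0.0879 0.086 ]
board_pointer [(array([479.68,  17.12]), array([0.5037, 0.2245, 0.04  ]), 0.65)] [0.5011 0.2334 0.04  ]
easel [(array([400.32, 121.52]), array([0.596 , 0.0895, 0.    ]), 0.56)] [0.5906 0.0911 0.    ]
board [(array([428.096, 190.8  ]), array([0.7059, 0.0882, 0.034 ]), 0.96)] [0.7005 0.0946 0.034 ]
[array([ 0.4309,  0.3673, -0.6802,  1.3662,  0.2293,  1.4874,  0.9313])]
```

Request:
move_arm(motion=[{"tx": 0.0222, "ty": 0.0382, "tz": 0, "twist": 0}, {"tx": 0.0222, "ty": 0.0382, "tz": 0, "twist": 0}, {"tx": 0.0222, "ty": 0.0382, "tz": 0, "twist": 0}, {"tx": 0.0222, "ty": 0.0382, "tz": 0, "twist": 0}, {"tx": 0.0275, "ty": 0.0382, "tz": 0, "twist": 0}, {"tx": 0.0275, "ty": 0.0382, "tz": 0, "twist": 0}, {"tx": 0.0275, "ty": 0.0382, "tz": 0, "twist": 0}, {"tx": 0.0275, "ty": 0.0382, "tz": 0, "twist": 0}, {"tx": 0.0275, "ty": 0.0382, "tz": 0, "twist": 0}, {"tx": 0.0275, "ty": 0.0382, "tz": 0, "twist": 0}, {"tx": 0, "ty": 0, "tz": 0.04, "twist": 0}, {"tx": 0, "ty": 0, "tz": 0, "twist": 0}])

```text
clock: 6.45
position: [0.4986, 0.4181, 0.3375]
ee_rot: [-0.622, -3.075, 0.011]
force: [1.2, -1.1, -0.8]
width: 0.999
gripper_force: 0.0
```

```bash
cat > kn.py <<'E'
from m import *
im=snap('wrist');save(im,'w2.png')
o=arm.observe();print(o['position'],o['ee_rot'],o['joints'])
for z in arm.regions_of('wrist','knob')[:4]:
    m=z['region'];y,x=np.nonzero(m)
    rr=cv2.minAreaRect(np.c_[x,y].astype(np.float32))
    b=np.array([atz('wrist',q,.034,False)[:2] for q in cv2.boxPoints(rr)])
    print(round(z['conf'],2),m.sum(),rr,im[m].mean(0),b.mean(0),np.linalg.norm(np.diff(b,axis=0),axis=1),np.degrees(np.arctan2(*(b[1]-b[0])[::-1])))
print([(np.array(r['point'])*[640,400],atz('wrist',r['point'],0),r['conf']) for r in arm.place_of('wrist','knob')])
E
python3 kn.py
```

```text
[0.5001 0.4173 0.3402] [-0.626  -3.0764  0.008 ] [-0.3394  0.5232 -0.7462  1.2668  0.3471  1.4854  0.1218]
0.84 915 ((407.01544189453125, 115.62307739257812), (46.14091873168945, 22.20221710205078), 82.87498474121094) [190.3934 158.8437  94.5475] [0.4977 0.5383] [0.0287 0.0604 0.0298] 73.83050296070758
0.81 1409 ((356.49359130859375, 224.6128387451172), (59.06228256225586, 26.241024017333984), 48.23970031738281) [26.9702 23.1632 21.1888] [0.6155 0.4201] [0.038  0.0895 0.0396] 110.31568335429223
0.72 1287 ((329.0, 142.0), (60.0, 24.0), 90.0) [206.8702 175.0583 105.1352] [0.4897 0.4292] [0.0318 0.0811 0.0334] 66.95350243818835
[(array([328.  , 141.32]), array([0.4925, 0.4283, 0.    ]), 0.82), (array([356.8, 219. ]), array([0.621 , 0.4227, 0.    ]), 0.79)]
```

```bash
python3 -c "
import cv2,numpy as np
a=cv2.imread('pics/w1.png');b=cv2.imread('pics/w2.png')
cv2.imwrite('pics/w12.png',cv2.resize(np.vstack([a,b]),(480,600),interpolation=cv2.INTER_AREA))"
```

```text
(no output)
```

View pics/w12.png

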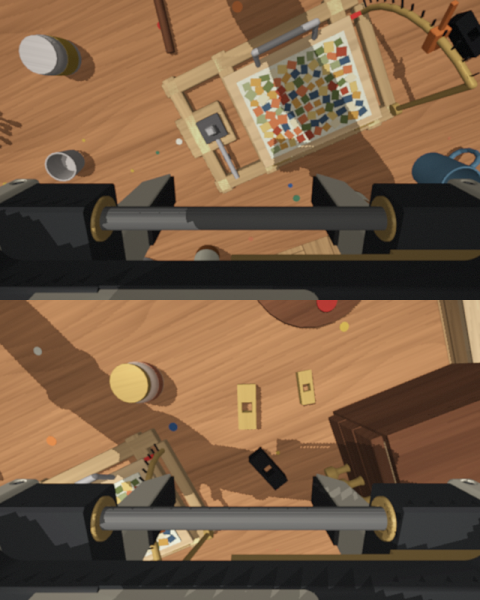

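The wrist view confirms the big knob at about (329,142) px, world (0.49, 0.429), with its short axis at 67°, matching tool y. I'll close in and look again.

Request:
move_arm(motion=[{"tx": 0.0138, "ty": 0.0069, "tz": 0.03, "twist": 0}, {"tx": 0, "ty": 0, "tz": 0.04, "twist": 0}, {"tx": 0, "ty": 0, "tz": 0.04, "twist": 0}, {"tx": 0, "ty": 0, "tz": 0.04, "twist": 0}, {"tx": 0, "ty": 0, "tz": 0, "twist": 0}, {"tx": 0, "ty": 0, "tz": 0, "twist": 0}], gripper=-0.5)

```text
clock: 7.2
position: [0.491, 0.4307, 0.1948]
ee_rot: [0.628, 3.077, 0.002]
force: [-0.4, -0.7, 1.4]
width: 0.751
gripper_force: 0.0
```

```bash
sed -i "s/w2.png/w3.png/" kn.py; python3 kn.py
```

```text
[0.4911 0.4316 0.1959] [0.6267 3.0765 0.0049] [-0.3563  0.6098 -0.7216  1.4947  0.42    1.1923  0.0256]
0.94 1459 ((358.8631591796875, 279.7467346191406), (82.69122314453125, 38.32442855834961), 46.36392593383789) [27.2255 23.2276 21.109 ] [0.6081 0.4241] [0.0407 0.0928 0.0433] 113.26735822624846
0.69 2671 ((319.2390441894531, 170.9541015625), (86.16314697265625, 34.457855224609375), 87.87889862060547) [193.1445 162.3459  96.8446] [0.4849 0.431 ] [0.0317 0.0839 0.0341] 69.10100842377476
0.63 1762 ((428.03173828125, 134.99591064453125), (62.70595169067383, 30.713117599487305), 82.64761352539062) [186.2616 156.1776  92.4835] [0.4924 0.5377] [0.0275 0.0585 0.029 ] 74.19948793912067
[(array([356.48, 268.6 ]), array([0.6117, 0.4228, 0.    ]), 0.95), (array([422.912, 133.2  ]), array([0.495 , 0.5417, 0.    ]), 0.74), (array([319.808, 170.4  ]), array([0.4895, 0.4293, 0.    ]), 0.58)]
```

Request:
move_arm(motion=[{"tx": 0.0033, "ty": -0.0025, "tz": 0.03, "twist": 0}, {"tx": 0, "ty": 0, "tz": 0.03, "twist": 0}, {"tx": 0, "ty": 0, "tz": 0.03, "twist": 0}, {"tx": 0, "ty": 0, "tz": 0.03, "twist": 0}, {"tx": 0, "ty": 0, "tz": 0.03, "twist": 0}, {"tx": 0, "ty": 0, "tz": 0.02, "twist": 0}, {"tx": 0, "ty": 0, "tz": 0.013, "twist": 0}, {"tx": 0, "ty": 0, "tz": 0, "twist": 0}, {"tx": 0, "ty": 0, "tz": 0, "twist": 0}])

```text
clock: 8.25
position: [0.4862, 0.4309, 0.0112]
ee_rot: [0.624, 3.078, 0.003]
force: [-0.4, -0.1, 0.6]
width: 0.75
gripper_force: 0.0
```

```bash
sed -i "s/w3.png/w4.png/" kn.py; python3 kn.py
```

```text
[0.4863 0.4311 0.0115] [0.6243 3.0776 0.0034] [-0.4155  0.792  -0.6213  1.6662  0.5731  0.8701 -0.1041]
0.94 10181 ((544.4053344726562, 184.80543518066406), (85.98428344726562, 131.80958557128906), 0.6160598993301392) [144.474  118.4939  67.4038] [0.4858 0.5298] [0.0563 0.0335 0.0571] 164.74608389097716
0.58 9982 ((314.7703857421875, 254.25267028808594), (170.3024444580078, 78.06449127197266), 89.33380126953125) [148.4002 121.8115  69.5923] [0.479 0.43 ] [0.0315 0.0815 0.0367] 67.74830980215977
[(array([319.68, 246.88]), array([0.4879, 0.428 , 0.    ]), 0.95), (array([525.824, 182.08 ]), array([0.4959, 0.539 , 0.    ]), 0.7)]
```

View pics/w4.png

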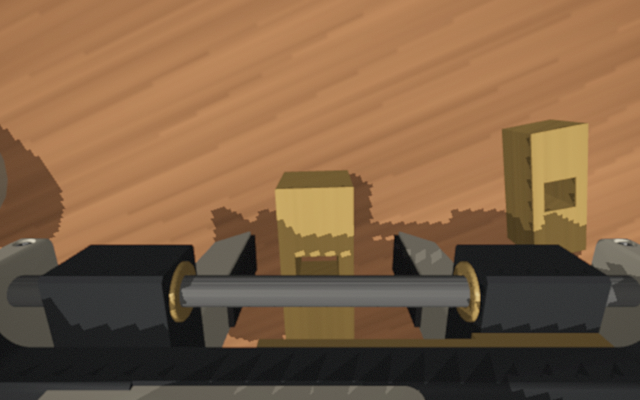

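The knob sits centred and aligned between the fingers: its far top edge is at row ~187 and the hole's far edge at row ~260. I'll compute the offset along the bar.

Run:
```python
from m import *
o=arm.observe();P=o['position'];M=R.from_rotvec(o['ee_rot']).as_matrix()
for n,px,z in [('far top edge',(315,187),.034),('hole far',(315,258),.034),('far bottom L',(284,171),.0)]:
    q=atz('wrist',px,z,False);print(n,q,M.T@(q-P))
print(M)
```

```text
far top edge [0.4484 0.4431 0.034 ] [ 0.0396 -0.0034 -0.0228]
hole far [0.4777 0.4305 0.034 ] [ 0.0077 -0.0036 -0.0227]
far bottom L [0.4425 0.4278 0.    ] [ 0.039  -0.0199  0.0112]
[[-0.921   0.3896  0.0017]
 [ 0.3896  0.921   0.0016]
 [-0.001   0.0022 -1.    ]]
```

Request:
move_arm(motion=[{"tx": 0, "ty": -0.002, "tz": 0.005, "twist": 0}, {"tx": 0, "ty": 0, "tz": 0, "twist": 0}])

```text
clock: 8.6
position: [0.4847, 0.4276, 0.0045]
ee_rot: [0.624, 3.079, -0.001]
force: [-0.4, -0.4, -0.5]
width: 0.754
gripper_force: 0.0
```

Request:
move_arm(motion=[{"tx": 0, "ty": 0, "tz": 0, "twist": 0}, {"tx": 0, "ty": 0, "tz": 0, "twist": 0}, {"tx": 0, "ty": 0, "tz": 0, "twist": 0}, {"tx": 0, "ty": 0, "tz": 0, "twist": 0}, {"tx": 0, "ty": 0, "tz": 0, "twist": 0}, {"tx": 0, "ty": 0, "tz": 0, "twist": 0}], gripper=1, squeeze=30)

```text
clock: 9.2
position: [0.4847, 0.4282, 0.0047]
ee_rot: [-0.624, -3.079, -0.0]
force: [0.4, 0.3, 0.4]
width: 0.345
gripper_force: 29.7
```

Request:
move_arm(motion=[{"tx": 0, "ty": 0, "tz": -0.02, "twist": 0}, {"tx": 0, "ty": 0, "tz": -0.04, "twist": 0}, {"tx": 0, "ty": 0, "tz": -0.04, "twist": 0}, {"tx": 0, "ty": 0, "tz": -0.04, "twist": 0}, {"tx": 0, "ty": 0, "tz": -0.04, "twist": -0.0689}, {"tx": 0, "ty": 0, "tz": -0.04, "twist": -0.0689}, {"tx": 0, "ty": 0, "tz": -0.04, "twist": -0.0689}, {"tx": 0, "ty": 0, "tz": -0.04, "twist": -0.0689}, {"tx": 0, "ty": 0, "tz": -0.03, "twist": 0}, {"tx": 0, "ty": 0, "tz": 0, "twist": 0}])

```text
clock: 10.2
position: [0.4851, 0.4298, 0.3394]
ee_rot: [-0.052, 3.137, 0.008]
force: [-1.0, 0.4, -1.4]
width: 0.351
gripper_force: 29.7
```

Request:
move_arm(motion=[{"tx": -0.0099, "ty": -0.0443, "tz": 0, "twist": 0}, {"tx": -0.0099, "ty": -0.0443, "tz": 0, "twist": 0}, {"tx": -0.0099, "ty": -0.0443, "tz": 0, "twist": 0}, {"tx": -0.0099, "ty": -0.0443, "tz": 0, "twist": 0}, {"tx": -0.0099, "ty": -0.0443, "tz": 0, "twist": 0}, {"tx": -0.0099, "ty": -0.0443, "tz": 0, "twist": 0}, {"tx": -0.0099, "ty": -0.0443, "tz": 0, "twist": 0}, {"tx": -0.0099, "ty": -0.0443, "tz": 0, "twist": 0}, {"tx": -0.0099, "ty": -0.0443, "tz": 0, "twist": 0}, {"tx": -0.0099, "ty": -0.0443, "tz": 0, "twist": 0}, {"tx": -0.0099, "ty": -0.0443, "tz": 0, "twist": 0}, {"tx": -0.0099, "ty": -0.0443, "tz": 0, "twist": 0}])

```text
clock: 11.4
position: [0.6206, -0.1013, 0.3336]
ee_rot: [0.051, -3.14, 0.0]
force: [1.1, 0.8, -1.4]
width: 0.348
gripper_force: 29.7
```

Request:
move_arm(motion=[{"tx": 0, "ty": 0, "tz": 0.04, "twist": 0}, {"tx": 0, "ty": 0, "tz": 0.04, "twist": 0}, {"tx": 0, "ty": 0, "tz": 0.04, "twist": 0}, {"tx": 0, "ty": 0, "tz": 0, "twist": 0}, {"tx": 0, "ty": 0, "tz": 0, "twist": 0}])

```text
clock: 11.9
position: [0.6205, -0.0992, 0.2147]
ee_rot: [0.052, -3.139, -0.001]
force: [0.4, 1.2, 0.2]
width: 0.35
gripper_force: 29.7
```

Run:
```python
from m import *
im=snap('wrist');save(im,'w5.png')
o=arm.observe();print(o['position'],o['ee_rot'],o['joints'])
for q,z in [('shaft_foot',.034),('board_handle',.086),('board_pointer',.04),('easel',0),('board',.034)]:
    print(q,[(np.array(r['point'])*[640,400],atz('wrist',r['point'],z),r['conf']) for r in arm.place_of('wrist',q)][:2],W(p,E2[q]))
a=snap('top')[150:222,340:420];b=snap('side')[150:220,290:380]
C=np.zeros((600,800,3),np.uint8);C[:250,:400]=cv2.resize(im,(400,250),interpolation=cv2.INTER_AREA)
C[:288,410:730]=cv2.resize(a,None,fx=4,fy=4);C[290:570,:360]=cv2.resize(b,None,fx=4,fy=4)
C[300:560,410:790]=im[40:300,150:530]
save(C,'c2.png')
```

```text
[ 0.6216 -0.0988  0.2162] [-0.0519  3.1398  0.0004] [ 0.5794  0.5746 -0.7966  1.5283  0.4268  1.2183  1.3188]
shaft_foot [] [ 0.5865 -0.0991  0.034 ]
board_handle [(array([574.208,  30.   ]), array([0.492 , 0.0902, 0.086 ]), 0.9), (array([16.704, 83.72 ]), array([ 0.5462, -0.3476,  0.086 ]), 0.68)] [0.4886 0.0879 0.086 ]
board_pointer [] [0.5011 0.2334 0.04  ]
easel [(array([502.592, 149.   ]), array([0.5963, 0.0965, 0.    ]), 0.67)] [0.5906 0.0911 0.    ]
board [(array([502.592, 253.   ]), array([0.7043, 0.0987, 0.034 ]), 0.58)] [0.7005 0.0946 0.034 ]
```

View pics/c2.png

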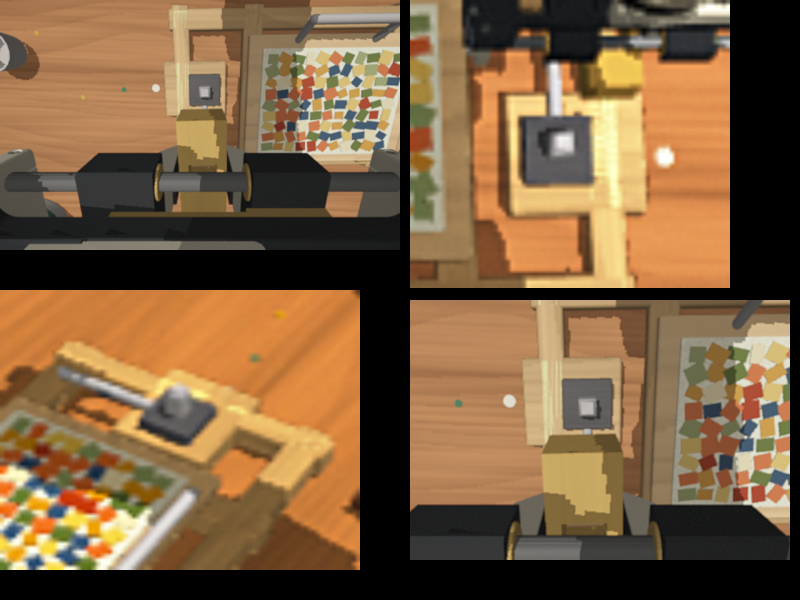

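In the wrist view the block spans about (302–352, 119–169) px with the shaft tip near (328,148). The knob's end face is just below, with its top edge at row ~192 and its bottom edge at ~176. I'll measure these.

Run:
```python
from m import *
im=cv2.cvtColor(cv2.imread('pics/w5.png'),cv2.COLOR_BGR2RGB)
o=arm.observe();P=o['position'];M=R.from_rotvec(o['ee_rot']).as_matrix()
sub=im[110:180,290:365].astype(int);sat=sub.max(2)-sub.min(2);gray=sub.mean(2)
blk=((sat<40)&(gray<125)).astype(np.uint8)
cs,_=cv2.findContours(cv2.morphologyEx(blk,cv2.MORPH_OPEN,np.ones((3,3))),0,2);c=max(cs,key=cv2.contourArea)
rr=cv2.minAreaRect(c);b=cv2.boxPoints(rr)+[290,110];print(rr,b.mean(0))
w=np.array([atz('wrist',q,.034,False) for q in b]);print('block',w.mean(0),np.linalg.norm(np.diff(w,axis=0),axis=1),np.degrees(np.arctan2(*(w[1]-w[0])[1::-1])))
t=((sat<40)&(gray>150));t[:25]=0;t[55:]=0;y,x=np.nonzero(t);print('tip px',x.min()+290,x.max()+290,y.min()+110,y.max()+110)
tp=((x.min()+x.max())/2+290,(y.min()+y.max())/2+110);print('tip',atz('wrist',tp,.058,False),t.sum())
for r in gray[30:52,25:50].astype(int): print(*r)
for n,px,z in [('top edge',(323,192),P[2]+.0293),('bot edge',(322.5,176),P[2]-.0047)]:
    q=atz('wrist',px,z,False);print(n,q,M.T@(q-P))
```

```text
((37.0, 34.0), (50.0, 50.0), 90.0) [327. 144.]
block [ 0.5921 -0.0969  0.034 ] [0.0485 0.0494 0.0505] 91.91510428335506
tip px 319 333 139 154
tip [ 0.5908 -0.098   0.058 ] 207
97 97 102 127 153 159 159 159 160 162 161 161 161 160 158 155 153 150 149 147 135 100 73 73 83
97 95 99 127 154 162 165 167 168 167 165 163 160 159 155 153 150 147 137 135 128 90 58 58 75
96 96 99 126 152 164 173 180 180 180 176 175 173 174 175 175 174 169 148 128 124 88 53 54 76
95 96 100 125 152 164 176 186 186 184 182 182 182 184 185 187 187 181 156 127 123 89 56 56 75
97 95 99 119 146 162 176 185 185 183 182 183 184 185 187 189 188 182 157 127 126 102 62 55 74
96 94 97 112 141 160 175 183 184 182 183 184 184 186 187 187 188 181 156 127 126 105 66 54 72
96 97 97 113 138 158 174 182 184 182 183 186 186 186 187 187 189 181 156 129 125 104 65 53 66
96 95 97 110 135 156 171 182 183 183 184 185 186 187 187 186 187 180 157 128 121 98 63 53 55
97 94 95 109 133 153 171 182 184 185 185 186 186 187 187 187 186 177 154 126 115 93 61 52 54
95 94 94 106 128 151 172 183 185 185 186 186 186 187 186 186 184 178 156 126 113
[... 441 characters left out ...]
 150 149 146 133 118 108 88 60 53 56
95 96 94 98 110 119 120 120 118 116 115 113 111 111 111 113 113 113 112 110 104 83 59 53 58
95 95 95 94 99 97 87 80 77 76 76 77 79 78 78 82 82 82 85 87 80 65 55 51 55
94 93 92 92 92 88 83 71 56 53 54 54 54 56 56 55 57 56 56 59 62 59 52 51 57
94 91 91 92 93 91 88 80 64 59 59 58 55 49 51 48 51 49 54 64 79 74 63 60 62
94 92 94 93 94 94 92 88 84 83 84 82 75 64 59 61 61 61 61 75 92 90 86 83 83
93 92 91 94 94 92 95 95 92 93 95 94 90 83 84 84 84 85 83 88 94 94 92 93 94
93 91 93 92 93 92 93 93 93 92 93 95 93 94 93 94 93 93 92 92 92 93 92 93 93
top edge [ 0.5821 -0.1007  0.245 ] [ 0.0392 -0.0002 -0.0294]
bot edge [ 0.5836 -0.1009  0.211 ] [ 0.0378 -0.0005  0.0046]
```

Request:
move_arm(motion=[{"tx": 0.0305, "ty": 0.0034, "tz": 0.0, "twist": 0}, {"tx": 0, "ty": 0, "tz": 0.04, "twist": 0}, {"tx": 0, "ty": 0, "tz": 0.04, "twist": 0}, {"tx": 0, "ty": 0, "tz": 0.04, "twist": 0}, {"tx": 0, "ty": 0, "tz": 0.02, "twist": 0}, {"tx": 0, "ty": 0, "tz": 0, "twist": 0}, {"tx": 0, "ty": 0, "tz": 0, "twist": 0}, {"tx": 0, "ty": 0, "tz": 0, "twist": 0}])

```text
clock: 13.1
position: [0.5917, -0.0967, 0.0766]
ee_rot: [-0.051, 3.138, -0.0]
force: [0.2, 0.2, -1.1]
width: 0.348
gripper_force: 29.7
```

Run:
```python
from m import *
print(np.mean([(snap('top'),arm.observe()['position'])[1] for _ in range(4)],0),arm.observe()['force'],arm.observe()['ee_rot'])
im=snap('wrist');b=snap('side')[130:220,280:380]
C=np.zeros((600,800,3),np.uint8);C[:360,:400]=cv2.resize(b,None,fx=4,fy=4);C[:400,410:790]=im[:,140:520]
save(C,'c3.png')
```

```text
[ 0.5913 -0.0969  0.0763] [-0.6454 -0.5167 -2.0886] [-0.0512  3.1394 -0.0007]
```

View pics/c3.png

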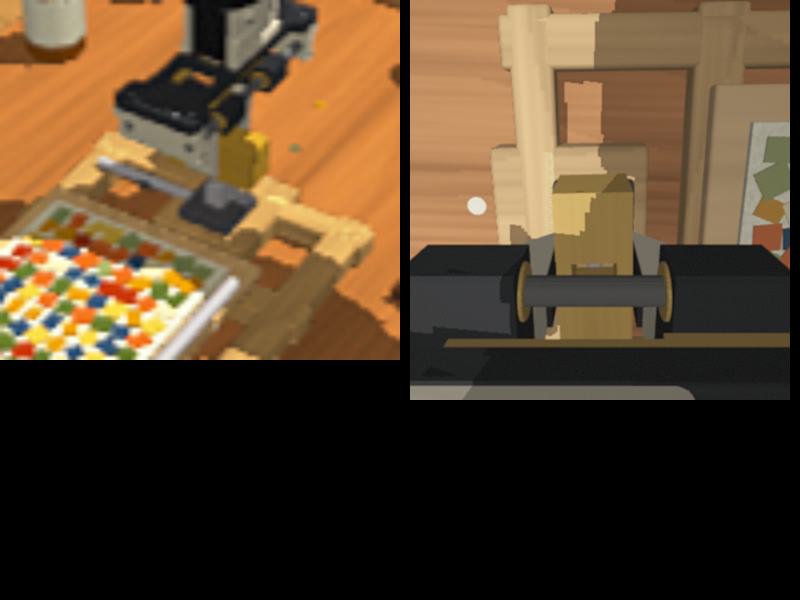

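The knob hangs centred over the block, so I'll descend gently and watch the force.

Request:
move_arm(motion=[{"tx": 0.0006, "ty": 0, "tz": 0.006, "twist": 0}, {"tx": 0, "ty": 0, "tz": 0.004, "twist": 0}, {"tx": 0, "ty": 0, "tz": 0.003, "twist": 0}, {"tx": 0, "ty": 0, "tz": 0.003, "twist": 0}, {"tx": 0, "ty": 0, "tz": 0.003, "twist": 0}, {"tx": 0, "ty": 0, "tz": 0, "twist": 0}])

```text
clock: 14.0
position: [0.5894, -0.0969, 0.0552]
ee_rot: [0.052, -3.14, -0.0]
force: [0.1, -0.6, -0.9]
width: 0.354
gripper_force: 29.7
```

Request:
move_arm(motion=[{"tx": 0, "ty": 0, "tz": 0.004, "twist": 0}, {"tx": 0, "ty": 0, "tz": 0.004, "twist": 0}, {"tx": 0, "ty": 0, "tz": 0.004, "twist": 0}, {"tx": 0, "ty": 0, "tz": 0.002, "twist": 0}, {"tx": 0, "ty": 0, "tz": 0, "twist": 0}])

```text
clock: 14.5
position: [0.5895, -0.0969, 0.0413]
ee_rot: [0.052, -3.141, -0.0]
force: [-0.0, 0.3, -1.6]
width: 0.346
gripper_force: 29.7
```

Request:
move_arm(motion=[{"tx": 0, "ty": 0, "tz": 0.002, "twist": 0}, {"tx": 0, "ty": 0, "tz": 0.002, "twist": 0}, {"tx": 0, "ty": 0, "tz": 0.001, "twist": 0}, {"tx": 0, "ty": 0, "tz": 0, "twist": 0}])

```text
clock: 14.9
position: [0.59, -0.0969, 0.0386]
ee_rot: [-0.052, 3.14, -0.002]
force: [-7.7, -1.4, 18.1]
width: 0.347
gripper_force: 29.7
```

Contact came at the expected height, so the knob is home. Releasing.

Request:
move_arm(motion=[{"tx": 0, "ty": 0, "tz": 0, "twist": 0}, {"tx": 0, "ty": 0, "tz": 0, "twist": 0}, {"tx": 0, "ty": 0, "tz": 0, "twist": 0}, {"tx": 0, "ty": 0, "tz": 0, "twist": 0}], gripper=-0.15)

```text
clock: 15.3
position: [0.5897, -0.0969, 0.0365]
ee_rot: [0.052, -3.141, -0.0]
force: [-0.3, -0.2, 0.4]
width: 0.57
gripper_force: 0.0
```

Request:
move_arm(motion=[{"tx": 0, "ty": 0, "tz": -0.01, "twist": 0}, {"tx": 0, "ty": 0, "tz": -0.02, "twist": 0}, {"tx": 0, "ty": 0, "tz": -0.03, "twist": 0}, {"tx": 0, "ty": 0, "tz": -0.04, "twist": 0}, {"tx": 0, "ty": 0, "tz": -0.04, "twist": 0}, {"tx": -0.03, "ty": 0, "tz": -0.03, "twist": 0}, {"tx": 0, "ty": 0, "tz": 0, "twist": 0}])

```text
clock: 16.0
position: [0.6244, -0.0951, 0.2124]
ee_rot: [-0.051, 3.131, 0.001]
force: [0.7, 0.1, -0.6]
width: 0.577
gripper_force: 0.0
```

Run:
```python
from m import *
im=snap('wrist');b=snap('side')[130:220,280:380];a=snap('top')[150:222,340:440]
C=np.zeros((600,800,3),np.uint8);C[:360,:400]=cv2.resize(b,None,fx=4,fy=4);C[:400,410:790]=im[:,140:520];C[370:586,:300]=cv2.resize(a,None,fx=3,fy=3)
save(C,'c4.png')
for q,z in [('board_handle',.086),('easel',0),('board',.034),('marker_mid',.18)]:
    print(q,[(np.array(r['point'])*[640,400],atz('wrist',r['point'],z),r['conf']) for r in arm.place_of('wrist',q)][:2],W(p,E2[q]) if q in E2 else '')
o=arm.observe();print(o['joints'],o['position'],o['ee_rot'])
for c in ('top','side'):
    h=cv2.cvtColor(snap(c),cv2.COLOR_RGB2HSV);
    for r in arm.regions_of(c,'marker'): y,x=np.nonzero(r['region']);print(c,r['conf'],x.mean(),y.mean(),len(x))
    print(c,[(np.array(r['point'])*[640,400],r['conf']) for r in arm.place_of(c,'marker_mid')])
```

```text
board_handle [(array([572.672,  23.6  ]), array([0.4854, 0.0838, 0.086 ]), 0.83), (array([322.624, 142.   ]), array([ 0.5786, -0.0981,  0.086 ]), 0.36)] [0.4886 0.0879 0.086 ]
easel [(array([501.824, 140.12 ]), array([0.5808, 0.0912, 0.    ]), 0.7)] [0.5906 0.0911 0.    ]
board [(array([500.928, 250.4  ]), array([0.6921, 0.0929, 0.034 ]), 0.58)] [0.7005 0.0946 0.034 ]
marker_mid [] 
[ 0.5759  0.5802 -0.7943  1.5476  0.4328  1.1997  1.3074] [ 0.6186 -0.0961  0.2056] [ 0.0518 -3.1389  0.    ]
top 0.7 244.06540447504304 260.44061962134253 581
top [(array([374.528, 186.6  ]), 0.68), (array([242.176, 177.32 ]), 0.67)]
side 0.62 266.22352941176473 205.7058823529412 85
side [(array([262.592, 204.88 ]), 0.44)]
```

View pics/c4.png

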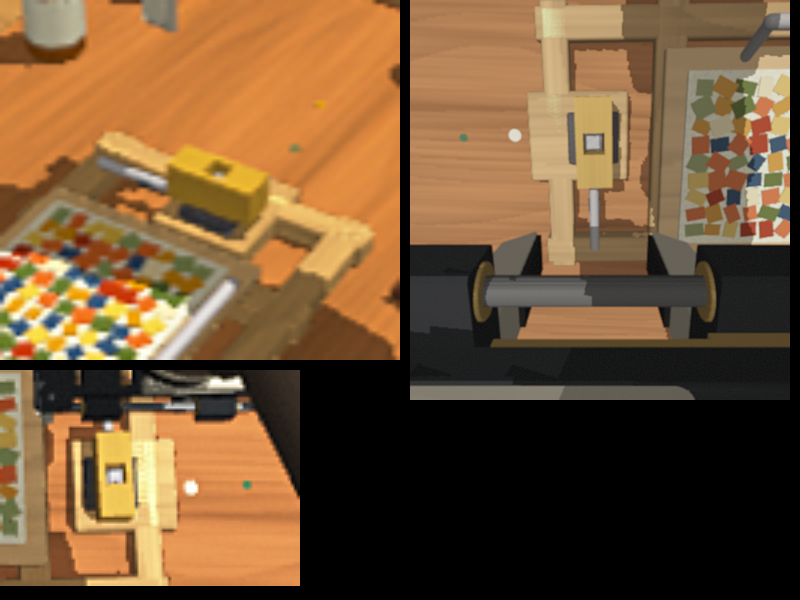

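The knob is seated on the shaft: the tip shows in the hole at about (593,142) in the crop and the block sits just beneath it. Next is the handle. I'll twist 90° and move above it.

Request:
move_arm(motion=[{"tx": 0, "ty": 0, "tz": 0, "twist": 0.0909}, {"tx": 0, "ty": 0, "tz": 0, "twist": 0.0909}, {"tx": 0, "ty": 0, "tz": 0, "twist": 0.0909}, {"tx": 0, "ty": 0, "tz": 0, "twist": 0.0909}, {"tx": 0, "ty": 0, "tz": 0, "twist": 0.0909}, {"tx": 0, "ty": 0, "tz": 0, "twist": 0.0909}, {"tx": 0, "ty": 0, "tz": 0, "twist": 0.0909}, {"tx": 0, "ty": 0, "tz": 0, "twist": 0.0909}, {"tx": 0, "ty": 0, "tz": 0, "twist": 0.0909}, {"tx": 0, "ty": 0, "tz": 0, "twist": 0.0909}, {"tx": 0, "ty": 0, "tz": 0, "twist": 0.0909}, {"tx": 0, "ty": 0, "tz": 0, "twist": 0}])

```text
clock: 17.85
position: [0.6198, -0.0956, 0.2068]
ee_rot: [2.186, 2.255, -0.0]
force: [0.0, -0.3, 1.2]
width: 0.573
gripper_force: 0.0
```

Request:
move_arm(motion=[{"tx": 0.0381, "ty": -0.0239, "tz": 0, "twist": 0}, {"tx": 0.0381, "ty": -0.0239, "tz": 0, "twist": 0}, {"tx": 0.0381, "ty": -0.0239, "tz": 0, "twist": 0}, {"tx": 0.0381, "ty": -0.0239, "tz": 0, "twist": 0}, {"tx": 0.0, "ty": -0.0239, "tz": 0, "twist": 0}, {"tx": 0, "ty": 0, "tz": 0, "twist": 0}, {"tx": 0, "ty": 0, "tz": 0, "twist": 0}])

```text
clock: 18.55
position: [0.4955, 0.0521, 0.2071]
ee_rot: [2.18, 2.26, 0.0]
force: [-0.7, 0.2, 0.5]
width: 0.574
gripper_force: 0.0
```

Run:
```python
from m import *
im=snap('wrist');save(im,'w6.png')
for q,z in [('shaft_foot',.034),('board_pointer',.04),('board_handle',.086),('easel',0),('board',.034),('marker_mid',.18)]:
    print(q,[(np.array(r['point'])*[640,400],atz('wrist',r['point'],z),r['conf']) for r in arm.place_of('wrist',q)][:2],W(p,E2[q]) if q in E2 else '')
o=arm.observe();print(o['joints'],o['position'],o['ee_rot'])
```

```text
shaft_foot [(array([317.504, 147.   ]), array([0.4891, 0.0802, 0.034 ]), 0.27)] [ 0.5865 -0.0991  0.034 ]
board_pointer [] [0.5011 0.2334 0.04  ]
board_handle [(array([318.72, 147.32]), array([0.4907, 0.0875, 0.086 ]), 0.67)] [0.4886 0.0879 0.086 ]
easel [(array([416.192, 136.2  ]), array([0.5919, 0.0906, 0.    ]), 0.69)] [0.5906 0.0911 0.    ]
board [(array([539.008, 136.   ]), array([0.7   , 0.0982, 0.034 ]), 0.82)] [0.7005 0.0946 0.034 ]
marker_mid [] 
[ 0.194   0.2985 -0.5057  1.8704  0.1682  1.0149 -0.3495] [0.4957 0.0522 0.2065] [-2.1846 -2.2572  0.    ]
```

View pics/w6.png

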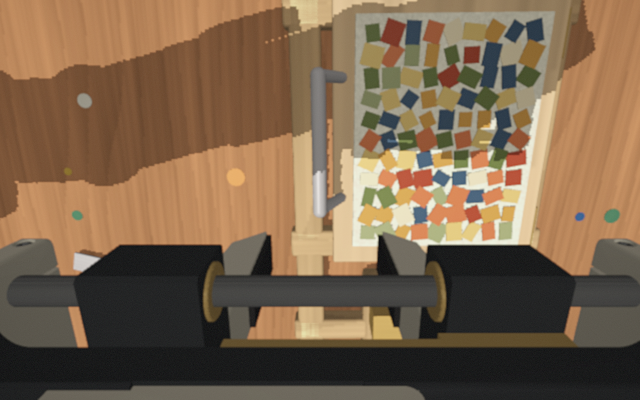

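The handle bar runs from (319,70) to (320,215), midpoint (319,143), which is about (0.491, 0.09, 0.086). I'll descend on it and grip.

Request:
move_arm(motion=[{"tx": 0.0374, "ty": -0.0035, "tz": 0, "twist": 0}, {"tx": 0, "ty": 0, "tz": 0.04, "twist": 0}, {"tx": 0, "ty": 0, "tz": 0.04, "twist": 0}, {"tx": 0, "ty": 0, "tz": 0.03, "twist": 0}, {"tx": 0, "ty": 0, "tz": 0.02, "twist": 0}, {"tx": 0, "ty": 0, "tz": 0.009, "twist": 0}, {"tx": 0, "ty": 0, "tz": 0, "twist": 0}, {"tx": 0, "ty": 0, "tz": 0, "twist": 0}])

```text
clock: 19.7
position: [0.4912, 0.09, 0.0685]
ee_rot: [2.184, 2.257, 0.001]
force: [0.4, 0.0, 0.4]
width: 0.578
gripper_force: 0.0
```

Request:
move_arm(motion=[{"tx": 0, "ty": 0, "tz": 0, "twist": 0}, {"tx": 0, "ty": 0, "tz": 0, "twist": 0}, {"tx": 0, "ty": 0, "tz": 0, "twist": 0}, {"tx": 0, "ty": 0, "tz": 0, "twist": 0}, {"tx": 0, "ty": 0, "tz": 0, "twist": 0}, {"tx": 0, "ty": 0, "tz": 0, "twist": 0}], gripper=1, squeeze=35)

```text
clock: 20.3
position: [0.4898, 0.0897, 0.0677]
ee_rot: [-2.184, -2.258, 0.002]
force: [0.2, -0.2, 4.6]
width: 0.116
gripper_force: 35.0
```

Run:
```python
from m import *
o=arm.observe();print(o['joints'],o['position'],o['force'],o['width'],o['ee_rot'])
im=snap('wrist');save(im,'w7.png')
for q in ('marker_mid','board_pointer'): print(q,[(np.array(r['point'])*[640,400],r['conf']) for r in arm.place_of('wrist',q)])
for c in('top','side'):
    snap(c);print(c,[(np.array(r['point'])*[640,400],r['conf']) for q in('marker_mid','board_pointer') for r in arm.place_of(c,q)])
```

```text
[ 0.0566  0.4798 -0.455   2.0229  0.3172  0.7079 -0.5643] [0.4898 0.0897 0.0677] [ 0.2383 -0.2445  4.6322] 0.11639201898008088 [-2.1839 -2.2576  0.0018]
marker_mid []
board_pointer []
top [(array([241.6, 178.8]), 0.41), (array([260.224, 214.32 ]), 0.88)]
side [(array([265.92, 205.2 ]), 0.68), (array([293.312, 255.2  ]), 0.79)]
```

Gripped. Now I'll follow the hinge arc up to 0.4 rad and check forces.

Request:
move_arm(motion=[{"tx": 0, "ty": 0.003, "tz": -0.0105, "twist": 0}, {"tx": 0, "ty": 0.0032, "tz": -0.0104, "twist": 0}, {"tx": 0, "ty": 0.004, "tz": -0.0101, "twist": 0}, {"tx": 0, "ty": 0.0043, "tz": -0.0101, "twist": 0}, {"tx": 0, "ty": 0.005, "tz": -0.0096, "twist": 0}, {"tx": 0, "ty": 0.0053, "tz": -0.0096, "twist": 0}, {"tx": 0, "ty": 0.006, "tz": -0.0091, "twist": 0}, {"tx": 0, "ty": 0.0062, "tz": -0.0091, "twist": 0}, {"tx": 0, "ty": 0, "tz": 0, "twist": 0}])

```text
clock: 21.65
position: [0.5265, 0.0913, 0.1478]
ee_rot: [-2.183, -2.257, 0.003]
force: [-11.1, 1.5, 2.9]
width: 0.118
gripper_force: 35.0
```

Request:
move_arm(motion=[{"tx": 0, "ty": 0.0068, "tz": -0.0084, "twist": 0}, {"tx": 0, "ty": 0.0071, "tz": -0.0084, "twist": 0}, {"tx": 0, "ty": 0.0076, "tz": -0.0077, "twist": 0}, {"tx": 0, "ty": 0.0079, "tz": -0.0076, "twist": 0}, {"tx": 0, "ty": 0, "tz": 0, "twist": 0}])

```text
clock: 22.15
position: [0.5552, 0.0927, 0.1806]
ee_rot: [-2.182, -2.257, 0.004]
force: [-16.6, -0.3, 12.4]
width: 0.121
gripper_force: 35.0
```

Request:
move_arm(motion=[{"tx": 0, "ty": -0.001, "tz": -0.0011, "twist": 0}, {"tx": 0, "ty": 0, "tz": 0, "twist": 0}])

```text
clock: 22.35
position: [0.5552, 0.0926, 0.1806]
ee_rot: [-2.183, -2.258, 0.0]
force: [-6.7, 2.6, 2.8]
width: 0.115
gripper_force: 35.0
```

Request:
move_arm(motion=[{"tx": 0, "ty": 0.0083, "tz": -0.0069, "twist": 0}, {"tx": 0, "ty": 0.0086, "tz": -0.0068, "twist": 0}, {"tx": 0, "ty": 0.0085, "tz": -0.0065, "twist": 0}, {"tx": 0, "ty": 0, "tz": 0, "twist": 0}])

```text
clock: 22.75
position: [0.5818, 0.0938, 0.202]
ee_rot: [-2.184, -2.258, -0.002]
force: [-9.4, 1.5, 8.0]
width: 0.116
gripper_force: 35.0
```

Run:
```python
from m import *
o=arm.observe();print(o['position'],o['force'],o['width'])
r=o['position'][[0,2]]-[.7018,.034]+[0,.0183];print('a',np.arctan2(r[1],-r[0])-.2405,np.hypot(*r))
im=snap('wrist');
for q in ('marker_mid','board_pointer'): print(q,[(np.array(r['point'])*[640,400],r['conf']) for r in arm.place_of('wrist',q)])
T=snap('top');S=snap('side')
for c in('top','side'):
    print(c,[(q,np.array(r['point'])*[640,400],r['conf']) for q in('marker_mid','board_pointer') for r in arm.place_of(c,q)])
C=np.zeros((600,800,3),np.uint8);C[:400,:320]=cv2.resize(T[150:230,225:289],None,fx=5,fy=5,interpolation=cv2.INTER_CUBIC)
C[:480,330:800]=cv2.resize(S[175:255,230:310],None,fx=6,fy=6,interpolation=cv2.INTER_CUBIC)[:,:470]
C[400:600,:320]=cv2.resize(im,(320,200),interpolation=cv2.INTER_AREA)
save(C,'c5.png')
```

```text
[0.5818 0.0938 0.202 ] [-9.4121  1.4606  8.042 ] 0.11574941025055081
a 0.7580694583938636 0.22165276860586552
marker_mid []
board_pointer []
top [('marker_mid', array([244.992, 179.   ]), 0.68), ('marker_mid', array([252.48, 184.88]), 0.37), ('marker_mid', array([243.52, 261.52]), 0.36), ('board_pointer', array([252.224, 183.8  ]), 0.79)]
side [('marker_mid', array([265.024, 204.32 ]), 0.46), ('marker_mid', array([387.904, 151.6  ]), 0.29), ('board_pointer', array([270.208, 212.8  ]), 0.69)]
```

View pics/c5.png

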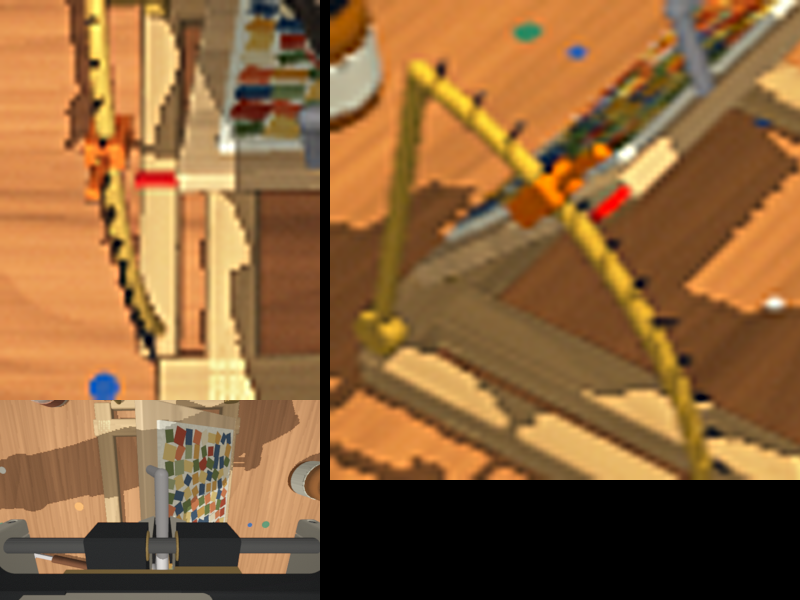

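The red pointer tip is at about (252,186) in the top view and the clip centre is at about (246,181), so the board is slightly low. I'll quantify this with colour segmentation against projected models.

```bash
cat > al.py <<'E'
from m import *
import sys
p[:]=[.592,.093,.0325] if len(sys.argv)>1 else p
def rot(a,P,y0): 
    x,y,z=P;return W(p,[.11+np.cos(a)*x+np.sin(a)*z,y0+y,.034-np.sin(a)*x+np.cos(a)*z])
ref=lambda c,y0,a,P:proj(c,rot(a,P,y0))[0]
def hullc(c,a,box,y0):
    pts=np.array([ref(c,y0,a,[x,y,z]) for x in box[0] for y in box[1] for z in box[2]],np.float32)
    m=cv2.moments(cv2.convexHull(pts*100));return np.array([m['m10'],m['m01']])/m['m00']/100
clip=[(-.212,-.178),(-.01,.01),(-.001,.013)]
for c,(u0,u1,v0,v1) in (('top',(232,275,150,225)),('side',(245,300,180,240))):
    im=snap(c)[v0:v1,u0:u1];h=cv2.cvtColor(im,cv2.COLOR_RGB2HSV).astype(int)
    o=(h[...,0]>=6)&(h[...,0]<=15)&(h[...,1]>215)&(h[...,2]>120)
    r=((h[...,0]<=3)|(h[...,0]>=177))&(h[...,1]>215)&(h[...,2]>130)
    for n,m in(('clip',o),('ptr',r)):
        k,l,s,ce=cv2.connectedComponentsWithStats(m.astype(np.uint8))
        print(c,n,[(tuple(int(v) for v in s[i][:5]+[u0,v0,0,0,0]),np.round(ce[i]+[u0,v0],1).tolist()) for i in range(1,k) if s[i][4]>6])
    print(c,[(round(a,2),hullc(c,a,clip,.157).round(1).tolist(),ref(c,0,a,[-.195,.145,.006]).round(1).tolist(),ref(c,0,a,[-.195,.135,.006]).round(1).tolist()) for a in np.arange(.72,.89,.04)])
print(arm.observe()['position'],arm.observe()['force'])
E
python3 al.py; python3 al.py 1 | grep '0.72'
```

```text
top clip [((246, 173, 5, 8, 18), [248.6, 176.3]), ((242, 175, 3, 4, 7), [242.9, 177.0]), ((243, 181, 5, 7, 18), [244.6, 183.9])]
top ptr [((252, 185, 8, 2, 11), [255.5, 185.3])]
top [(np.float64(0.72), [248.2, 186.3], [253.0, 186.2], [256.9, 186.1]), (np.float64(0.76), [247.8, 183.7], [252.7, 183.6], [256.7, 183.6]), (np.float64(0.8), [247.5, 181.0], [252.4, 180.9], [256.4, 180.9]), (np.float64(0.84), [247.2, 178.2], [252.1, 178.1], [256.1, 178.1]), (np.float64(0.88), [246.9, 175.4], [251.8, 175.3], [255.9, 175.3])]
side clip [((260, 199, 17, 14, 75), [266.8, 205.9])]
side ptr [((274, 206, 6, 6, 12), [276.3, 208.4])]
side [(np.float64(0.72), [272.2, 214.5], [275.0, 211.7], [277.4, 209.5]), (np.float64(0.76), [270.3, 212.1], [273.2, 209.4], [275.6, 207.1]), (np.float64(0.8), [268.3, 209.7], [271.2, 207.0], [273.7, 204.8]), (np.float64(0.84), [266.3, 207.4], [269.3, 204.7], [271.7, 202.5]), (np.float64(0.88), [264.3, 205.1], [267.2, 202.4], [269.7, 200.2])]
[0.5806 0.0938 0.2013] [-8.3938  2.5413  6.8899]
top [(np.float64(0.72), [247.5, 185.8], [252.3, 185.7], [256.2, 185.7]), (np.float64(0.76), [247.1, 183.2], [252.0, 183.1], [255.9, 183.1]), (np.float64(0.8), [246.8, 180.5], [251.7, 180.4], [255.7, 180.4]), (np.float64(0.84), [246.5, 177.8], [251.4, 177.6], [255.4, 177.6]), (np.float64(0.88), [246.2, 174.9], [251.1, 174.8], [255.1, 174.8])]
side [(np.float64(0.72), [271.3, 214.7], [274.2, 212.0], [276.6, 209.7]), (np.float64(0.76), [269.4, 212.3], [272.3, 209.6], [274.8, 207.3]), (np.float64(0.8), [267.5, 209.9], [270.4, 207.2], [272.9, 205.0]), (np.float64(0.84), [265.5, 207.6], [268.4, 204.9], [270.9, 202.7]), (np.float64(0.88), [263.4, 205.3], [266.4, 202.7], [268.8, 200.4])]
```

I've used my ten pictures, so the rest is numeric. I'll fit the clip's box outline against the orange mask.

```bash
cat > fit.py <<'E'
import sys; sys.argv=['x']
from m import *
def rot(a,P,y0): 
    x,y,z=P;return W(p,[.11+np.cos(a)*x+np.sin(a)*z,y0+y,.034-np.sin(a)*x+np.cos(a)*z])
F=8
def hull(c,a,u0,v0,sh,dy=0,box=((-.212,-.178),(-.01,.01),(-.001,.013))):
    pts=np.array([proj(c,rot(a,[x,y+dy,z],.157))[0] for x in box[0] for y in box[1] for z in box[2]])-[u0,v0]+.5
    m=np.zeros((sh[0]*F,sh[1]*F),np.uint8);cv2.fillConvexPoly(m,cv2.convexHull(np.round(pts*F).astype(np.int32)),1)
    return cv2.resize(m.astype(np.float32),sh[::-1],interpolation=cv2.INTER_AREA)
for c,f,(u0,u1,v0,v1) in (('top','t0.png',(234,260,165,198)),('side','s0.png',(250,290,190,225))):
    im=cv2.cvtColor(cv2.imread('pics/'+f),cv2.COLOR_BGR2RGB)[v0:v1,u0:u1]
    h=cv2.cvtColor(im,cv2.COLOR_RGB2HSV).astype(int)
    o=((h[...,0]>=6)&(h[...,0]<=16)&(h[...,1]>205)&(h[...,2]>90)).astype(np.float32)
    if c=='top': o[:, :7]*=1
    print(c,u0,v0)
    for r in range(o.shape[0]): print(v0+r,''.join('#' if x else '.' for x in o[r]),''.join('#' if x>.5 else '.' for x in hull(c,.82,u0,v0,o.shape)[r]))
    sc=[]
    for a in np.arange(.7,.95,.01):
        for dy in np.arange(-.012,.013,.004):
            m=hull(c,a,u0,v0,o.shape,dy);sc.append((np.minimum(m,o).sum()/np.maximum(m,o).sum(),a,dy))
    sc.sort(reverse=True);print(np.round(sc[:8],3).tolist())
E
python3 fit.py
```

```text
top 234 165
165 .......................... ..........................
166 .......................... ..........................
167 .......................... ..........................
168 .......................... ..........................
169 .......................... ..........................
170 .......................... ..........................
171 .......................... ..........................
172 .......................... ..........................
173 ..............###......... ..........................
174 .........#....###......... ...........########.......
175 .........#....###......... ..........#########.......
176 .........#....###......... ..........#########.......
177 ........###...##.......... ..........#########.......
178 ........###.####.......... .........##########.......
179 ........###.####.......... .........##########.......
180 ........#########......... .........##########.......
181 ........########.......... .........##########.......
182 ........##.#####.......... .........#########........
183 .........#######.......... .........####
[... 3849 characters left out ...]
.
223 ........................................ ........................................
224 ........................................ ........................................Traceback (most recent call last):
  File "fit.py", line 20, in <module>
    m=hull(c,a,u0,v0,o.shape,dy);sc.append((np.minimum(m,o).sum()/np.maximum(m,o).sum(),a,dy))
  File "fit.py", line 7, in hull
    pts=np.array([proj(c,rot(a,[x,y+dy,z],.157))[0] for x in box[0] for y in box[1] for z in box[2]])-[u0,v0]+.5
                  ~~~~^^^^^^^^^^^^^^^^^^^^^^^^^^
  File "h.py", line 14, in proj
    k=arm.calibration(c);K=np.array(k['K']);T=np.linalg.inv(np.array(k['T']))
ValueError: time passes only in moves, steps and waits
```

```bash
sed -i 's/^def snap/import functools\n@functools.lru_cache\ndef cal(c):\n    k=arm.calibration(c); return np.array(k["K"]),np.linalg.inv(np.array(k["T"]))\ndef snap/; s/k=arm.calibration(c);K=np.array(k\[.K.\]);T=np.linalg.inv(np.array(k\[.T.\]))/K,T=cal(c)/' h.py; sed -n 1,25p h.py | grep -n cal
sed -i "s/print(v0+r/0 and print(v0+r/; s/    if c=='top'.*/    if c=='top': o[:12,:12]=0\n    else: o[:13]=0;o[:,25:]=0/" fit.py; sed -i "s/-.012,.013,.004/-.008,.009,.004/" fit.py
cat >> fit.py <<'E'
    for lab,box in (('body',((-.212,-.178),(-.01,.01),(-.001,.013))),):
        for a in (.78,.82,.86):
            P=[proj(c,rot(a,q,.157))[0]-proj(c,rot(a,[-.195,0,.006],.157))[0] for q in ([-.178,0,.006],[-.195,-.01,.006],[-.195,0,.013])];print(a,'in/-y/up',np.round(P,1).tolist())
E
timeout 300 python3 fit.py
```

```text
6:def cal(c):
7:    k=arm.calibration(c); return np.array(k["K"]),np.linalg.inv(np.array(k["T"]))
12:    k=arm.calibration(c);K=np.array(k['K']);T=np.array(k['T'])
18:    K,T=cal(c)
top 234 165
[[0.527, 0.82, 0.004], [0.522, 0.83, 0.004], [0.52, 0.84, 0.004], [0.515, 0.81, 0.004], [0.5, 0.8, 0.004], [0.488, 0.78, 0.008], [0.481, 0.85, 0.004], [0.481, 0.79, 0.004]]
0.78 in/-y/up [[0.9, -3.6], [4.0, -0.0], [-0.3, -2.4]]
0.82 in/-y/up [[1.0, -3.3], [4.0, -0.0], [-0.3, -2.4]]
0.86 in/-y/up [[1.0, -3.1], [4.0, -0.0], [-0.3, -2.5]]
side 250 190
[[0.723, 0.85, 0.0], [0.673, 0.86, 0.0], [0.668, 0.85, 0.004], [0.636, 0.86, 0.004], [0.633, 0.85, -0.004], [0.631, 0.84, 0.0], [0.585, 0.86, -0.004], [0.572, 0.84, 0.004]]
0.78 in/-y/up [[-3.2, 1.6], [2.5, -2.3], [-1.7, -2.1]]
0.82 in/-y/up [[-3.0, 1.9], [2.5, -2.3], [-1.8, -2.1]]
0.86 in/-y/up [[-2.8, 2.1], [2.5, -2.2], [-1.8, -2.1]]
```

Request:
move_arm(motion=[{"tx": 0, "ty": 0.0042, "tz": -0.0029, "twist": 0}, {"tx": 0, "ty": 0.0041, "tz": -0.0028, "twist": 0}, {"tx": 0, "ty": 0.004, "tz": -0.0027, "twist": 0}, {"tx": 0, "ty": 0.004, "tz": -0.0026, "twist": 0}, {"tx": 0, "ty": 0, "tz": 0, "twist": 0}, {"tx": 0, "ty": 0, "tz": 0, "twist": 0}, {"tx": 0, "ty": 0, "tz": 0, "twist": 0}])

```text
clock: 24.1
position: [0.5975, 0.0946, 0.2121]
ee_rot: [-2.183, -2.258, -0.002]
force: [-5.8, 3.9, 3.9]
width: 0.114
gripper_force: 35.0
```

```bash
python3 al.py | cut -c1-420
python3 - <<'E'
from m import *
for c in('top','side'):
    D={'marker_mid':[],'board_pointer':[]}
    for i in range(3):
        snap(c)
        for q in D: 
            for r in arm.place_of(c,q):
                u=np.array(r['point'])*[640,400]
                if abs(u-([248,181] if c=='top' else [267,206])).max()<14: D[q].append(np.r_[u,r['conf']].round(1).tolist())
    print(c,D)
    (u0,u1,v0,v1)=(240,264,172,192) if c=='top' else (258,284,194,216)
    h=cv2.cvtColor(snap(c)[v0:v1,u0:u1],cv2.COLOR_RGB2HSV).astype(int)
    for r in range(h.shape[0]): print(v0+r,''.join('R' if (x[0]<=4 or x[0]>176) and x[1]>190 and x[2]>90 else 'o' if 5<=x[0]<=16 and x[1]>205 and x[2]>90 else '.' for x in h[r]))
E
```

```text
top clip [((243, 173, 8, 16, 40), [246.5, 179.8]), ((242, 175, 3, 4, 7), [242.9, 177.0])]
top ptr [((252, 179, 7, 2, 8), [255.4, 179.1])]
top [(np.float64(0.72), [248.2, 186.3], [253.0, 186.2], [256.9, 186.1]), (np.float64(0.76), [247.8, 183.7], [252.7, 183.6], [256.7, 183.6]), (np.float64(0.8), [247.5, 181.0], [252.4, 180.9], [256.4, 180.9]), (np.float64(0.84), [247.2, 178.2], [252.1, 178.1], [256.1, 178.1]), (np.float64(0.88), [246.9, 175.4], [251.8, 175.3], [255.9, 175.3])]
side clip [((260, 199, 16, 14, 69), [266.8, 206.2])]
side ptr []
side [(np.float64(0.72), [272.2, 214.5], [275.0, 211.7], [277.4, 209.5]), (np.float64(0.76), [270.3, 212.1], [273.2, 209.4], [275.6, 207.1]), (np.float64(0.8), [268.3, 209.7], [271.2, 207.0], [273.7, 204.8]), (np.float64(0.84), [266.3, 207.4], [269.3, 204.7], [271.7, 202.5]), (np.float64(0.88), [264.3, 205.1], [267.2, 202.4], [269.7, 200.2])]
[0.5975 0.0946 0.2121] [-4.4551  2.4188  2.2151]
top {'marker_mid': [[241.2, 179.2, 0.5], [243.3, 175.1, 0.6], [243.3, 178.0, 0.5]], 'board_pointer': [[250.2, 182.0, 0.8], [250.1, 177.9, 0.9], [251.7, 178.7, 
[... 756 characters left out ...]
6.9, 208.9, 0.9]]}
194 ..........................
195 ..........................
196 ..........................
197 ..........................
198 ..........................
199 ................o.........
200 ................o.........
201 ..............oooo........
202 ..........ooooooo.........
203 .........ooooooo..........
204 .......ooooooo............
205 ......o..ooooo............
206 .....ooo.ooooo............
207 ....ooooo.oo..............
208 ...oooooooo...............
209 ..oooooooo................
210 ..ooooooo.................
211 ...oooo...................
212 ....oo....................
213 ..........................
214 ..........................
215 ..........................
```

Request:
move_arm(motion=[{"tx": 0, "ty": 0.0018, "tz": -0.001, "twist": 0}, {"tx": 0, "ty": 0.0017, "tz": -0.001, "twist": 0}, {"tx": 0, "ty": 0, "tz": 0, "twist": 0}, {"tx": 0, "ty": 0, "tz": 0, "twist": 0}, {"tx": 0, "ty": 0, "tz": 0, "twist": 0}, {"tx": 0, "ty": 0, "tz": 0, "twist": 0}])

```text
clock: 25.8
position: [0.601, 0.0947, 0.2141]
ee_rot: [-2.183, -2.258, -0.003]
force: [-4.9, 4.0, 1.5]
width: 0.115
gripper_force: 35.0
```

```bash
python3 al.py | grep -E 'ptr|clip|^\['
python3 - <<'E'
from m import *
for c in('top','side'):
    D={'marker_mid':[],'board_pointer':[]}
    for i in range(8):
        snap(c)
        for q in D: 
            for r in arm.place_of(c,q):
                u=np.array(r['point'])*[640,400]
                if abs(u-([248,181] if c=='top' else [267,206])).max()<14: D[q].append(u)
    print(c,{q:(np.median(D[q],0),len(D[q])) for q in D})
(u0,u1,v0,v1)=(250,266,172,186);h=snap('top')[v0:v1,u0:u1].astype(int)
w=np.clip(h[...,0]-h[...,1:].max(2)-70,0,None)*(h[...,1]<90);print('red rows',{v0+i:int(x) for i,x in enumerate(w.sum(1)) if x},(w.sum(1)*np.arange(v0,v1)).sum()/w.sum())
snap('side');print([(np.array(r['point'])*[640,400],r['conf']) for r in arm.place_of('side','knob')])
E
```

```text
top clip [((246, 173, 5, 7, 17), [248.5, 176.3]), ((242, 175, 3, 4, 7), [242.9, 177.0]), ((243, 180, 5, 8, 20), [244.5, 183.6])]
top ptr [((251, 177, 8, 2, 14), [254.7, 177.6])]
side clip [((260, 200, 16, 13, 69), [266.7, 206.3])]
side ptr []
[0.601  0.0947 0.2141] [-4.8841  3.686   2.2468]
top {'marker_mid': (array([243.776, 178.8  ]), 8), 'board_pointer': (array([250.816, 178.2  ]), 7)}
side {'marker_mid': (array([264.16, 204.06]), 8), 'board_pointer': (array([268.48, 205.92]), 9)}
red rows {174: 35, 175: 28, 176: 7, 177: 592, 178: 996, 179: 553} 177.87471732247852
[(array([214.08, 288.  ]), 0.8), (array([214.08, 348.2 ]), 0.73), (array([333.504, 179.32 ]), 0.6)]
```

Run:
```python
from cell import arm
o=arm.observe();print(o['clock'],o['position'],o['gripper_force'])
print(arm.sign_off())
```

```text
28.45 [0.60099746 0.0947222  0.21406358] 34.9523788690567
the job is handed in; nothing more can be done
None
```

I pushed the larger brass knob home on the square shaft and let go, then raised the board to about 0.84 rad and handed in at 28.5 s with the gripper still holding it; the clip reads between 0.82 and 0.85 rad, so the pointer match is good to about 0.02 rad and I could not check it in a final picture.

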